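# Start the vial mixer and hold its run paddle in the green

### The arm

A 7-joint arm with a two-finger parallel gripper is mounted at the origin on the work surface; the furniture and walls round the work are solid. World frame = base frame: x ahead of the robot, y to its left, z up, the work surface at z = 0. Lengths are in m, angles in rad, forces in N, time in s.
With the tool pointing down it reaches from about 0.35 to 0.9 m from the base axis. Payload 7.2 kg.
Tool frame: the origin (TCP) lies between the finger pads; the fingertips stand 22 mm ahead of it and the grasp point (between the pads) lies 3 mm ahead of it; z points along the fingers, y is the direction in which the jaws open and shut (so a half turn about z gives the same grasp; the last joint's range is limited). The gripper opens to 88 mm and grips with 3 to 60 N. Pads are 20 mm wide; open, the fingers measure 115 mm over their backs; the gripper's body (75 mm by 178 mm) begins 61 mm behind the grasp point.
Start: joints at [1.177, 0.411, -0.013, 1.596, 0.006, 1.134, -0.082], TCP at [0.2, -0.592, 0.245] pointing down, gripper open.
Joint ranges: [-2.95, 2.95], [-0.29, 1.99], [-1.47, 1.44], [0.14, 2.54], [-1.03, 4.17], [0.13, 1.85], [-2.86, 2.86]. Speed limits (rad/s): [2.39, 2.39, 3.01, 3.01, 3.14, 3.14, 3.14].

### API

Orientations are given as a unit quaternion [x, y, z, w].
In Python, from workcell import bot gives the robot as it stands. The module is installed in compiled form; this text tells all that it offers.
- The arm moves only by the shell command python3 -m inch 'ROWS' [FORCE]. ROWS is JSON, one flat list of numbers, 7 for each row, row after row: the finger opening in mm, from 0 to 87.8, then the shift along the tool's x, y, z in mm, then the turn, a rotation vector about the tool's x, y, z in degrees. A call has exactly 8 rows; each row is the pose to reach, as a shift and turn from the pose commanded when the call began, along the tool's axes at that moment; what a row does not reach only later rows make up. A row lasts 1/12 s, in which the tool goes at most 41.7 mm and 7.16 degrees, less where a joint would pass 70% of its speed; a pose out of reach is approached as far as the arm can. A call with a gripper value outside its range is refused whole. The fingers move at their own pace and stop on an object; FORCE is the grip in N (left out, the last holds). Time passes only in rows, so rows that repeat a pose let the fingers close, or fill a call up. It gives the time, the measured TCP pose, the force and the opening at its end, in the units of the state.
- bot.get_obs(): the state, without advancing time (a new reading comes with each control period).
- bot.camera(name): name is "scene" or "side" or "wrist"; returns a dict with "pixels" (384x512x3 uint8, red, green, blue), "vertical_fov" (degrees; the focal length in pixels is half the picture's height over the tangent of half this angle, whatever the lens; pixels are square), "cx", "cy" (the principal point, pixels), "dist_coeffs" ([k1, k2, p1, p2, k3] as OpenCV has them; the pictures are not rectified), "eye" and "rotation" of the camera in the world; the wrist camera has in their place "T_tool_cam" (4x4, takes a point from camera to tool coordinates, whose origin is the TCP and whose axes are the flange's). Camera axes: x right, y down, z forward; pixel columns grow to the right and rows downward; lengths in m; the calibration is good to about 2 mm. A picture is of the moment at which its call begins: read the wrist's pose just before it. There is no depth.
- bot.close_job(): hands the job in, once; it reports no verdict.
The state is a dict: "clock": time; "qpos": joint angles; "qd": joint speeds; "joint_torque": joint torques, N m; "tool_pos": TCP position; "ee_rot": TCP orientation; "force": force on the tool from outside, world axes, zero at the start; "ft_torque": the same for the moment, N m; "gripper_width": opening from 0.0 (shut) to 1.0 (fully open).
Only numpy, scipy, OpenCV 4.12 (cv2) and the standard library are available. Lean on these libraries where they do the work, as an engineer would, in place of code of your own. Each camera call takes 0.05 s, during which the arm holds its last target.

### The job

Run the vial mixer: twist its blue spring-return start knob clockwise to the stop and let it spring back by itself. Then press the yellow-padded run paddle of the grey hold-to-run switch down until its pointer stands in the green band, never through into the red, keep it there for at least two seconds, and finish still holding it in the green (do not let go at the end). Leave the vial seated in the mixer, and the jar, the amber bottle and the dose cup standing where they are.

Things in the scene. Friction and masses are not known exactly. Their poses are not given: they have to be found in the camera images.
- mixer: Vial mixer, fixed: white case, grey deck, 200 (its x) x 130 (y) mm, deck 60 mm high. Origin under its centre on the table; blue knob at x = -50 mm, black rubber vial cup (48 mm across, rim 84 mm above the table) at x = +55 mm. Place and yaw (up to 20 degrees) vary; it may stand left or right of the switch.
- start_knob (a joint): Turn of the start knob, rad: 0 at rest, grows clockwise seen from above to the hard stop at 1.0. A spring always drives it back to 0: 0.04 N m at rest, 0.16 N m at the stop.
- knob_grip (a point): Point on the knob's upright axis at the height to grip, 86.5 mm above the table; turns with the knob. The blue grip bar is 46 mm long along this frame's x, 13 mm wide along its y, with its top 9 mm above this point; it rises 29 mm clear of a round black skirt 52 mm across, whose top lies 20 mm below this point.
- switch: Hold-to-run switch, fixed: grey base 170 (its x) x 135 (y) mm, 30 mm high. Origin on the table under the paddle's middle line; hinge at x = +60 mm, 70 mm up; free end towards -x (the robot). At y = 40 to 72 mm, x = -30 mm, stands a gauge plate 100 mm high facing -x: white (top), green, red bands, read by the paddle's yellow side pointer. Place and yaw (20 degrees) vary.
- run_paddle (a joint): Angle of the paddle, rad: 0 at rest (free end up), grows as it is pressed down, end stop at 0.36. The pointer is in the green band from 0.12 to 0.24 and in the red beyond that. A spring drives it back to 0.
- paddle_pad (a point): Middle of the top face of the yellow pad near the paddle's free end, where to press; moves with it; 92 mm from the hinge axis, about 92 mm above the table at rest. Pad 36 mm along x, 44 mm along y, sloping 10 degrees at rest, free end up. Pressing it down 11 mm reaches the green, 17 mm its middle, 22 mm its lower edge, 33 mm the stop; about 4 N to start, 7 N at mid-green.
- cup_floor (a point): Middle of the floor of the mixer's vial cup, 65 mm above the table.
- vial: White capped vial, 26 mm across, 44 mm tall, loose, standing in the mixer's cup. Origin: centre of its underside; z up along it.
- jar: White jar with black cap, 52 mm across, 107 mm tall, loose bystander beyond the work. Origin: centre of its underside.
- amber_bottle: Open amber bottle, 52 mm across, 108 mm tall, loose bystander at the left. Origin: centre of its underside.
- dose_cup: Clear plastic dose cup, 65 mm across the rim, 62 mm tall, loose bystander at the right. Origin: centre of its underside.
Not all that is in view belongs to the job. What is shaped like the switch but purple is not meant.

How it is judged:
By the outcome, as a careful person would: the job done as asked, in the order asked, and still so for the second after the job is handed in, while the arm keeps its last pose, push and grip.
It also fails if it takes over 48 s, if anything falls off the work surface, if the arm or the gripper's body presses on something with over 40 N, if the wrist force passes 120 N, or if a joint passes its speed limit or range.

## Working session

There is one attempt and no reset: what is moved stays moved. The work goes in short steps, Python scripts to look and compute and a shell command to move; the robot and the scene stay as the last step left them, time stands still between calls to the robot, and variables do not carry over. Pictures are saved under pics/ and viewed, and the job is handed in when it is done.

```bash
mkdir -p pics; ls
cat > h.py <<'E'
import numpy as np, cv2
from scipy.spatial.transform import Rotation as R
from workcell import bot
def snap(name,fn):
    o=bot.get_obs(); c=bot.camera(name)
    cv2.imwrite(f'pics/{fn}.png',c['pixels'][:,:,::-1])
    d={k:np.array(v) for k,v in c.items()}
    if 'T_tool_cam' in c:
        T=np.eye(4);T[:3,:3]=R.from_quat(o['ee_rot']).as_matrix();T[:3,3]=o['tool_pos']
        W=T@np.array(c['T_tool_cam']); d['eye']=W[:3,3]; d['rotation']=W[:3,:3]
    np.savez(f'pics/{fn}.npz',**d); return d
def load(fn): return dict(np.load(f'pics/{fn}.npz'))
def K(d):
    H=d['pixels'].shape[0]; f=H/2/np.tan(np.radians(float(d['vertical_fov']))/2)
    return np.array([[f,0,float(d['cx'])],[0,f,float(d['cy'])],[0,0,1]])
def rot(d):
    r=d['rotation']
    return r if r.shape==(3,3) else R.from_quat(r).as_matrix()
def onz(d,px,z):
    p=cv2.undistortPoints(np.array([[px]],float),K(d),d['dist_coeffs'])[0,0]
    v=rot(d)@np.array([p[0],p[1],1]); e=d['eye']
    return e+v*(z-e[2])/v[2]
def proj(d,P):
    rm=rot(d); rv=cv2.Rodrigues(rm.T)[0]; t=-rm.T@d['eye']
    return cv2.projectPoints(np.array(P,float).reshape(-1,3),rv,t,K(d),d['dist_coeffs'])[0][:,0]
def crop(fn,x0,y0,x1,y1,s,out):
    im=cv2.imread(f'pics/{fn}.png')[y0:y1,x0:x1]
    cv2.imwrite(f'pics/{out}.png',cv2.resize(im,None,fx=s,fy=s,interpolation=cv2.INTER_CUBIC))
E
python3 - <<'E'
from h import *
for n in ['scene','side','wrist']:
    d=snap(n,n+'1'); print(n,d['eye'],d['rotation'],d['vertical_fov'],d['dist_coeffs'])
print(bot.get_obs())
E
```

```text
pics
scene [-0.45562165  0.5654336   0.95853713] [-0.46135136  0.77558933 -0.36609031  0.22714314] 52.7826782274952 [-0.00103782  0.          0.          0.          0.        ]
side [-0.16028923 -1.55570227  0.90502578] [ 0.82400608 -0.17406943  0.09932666 -0.52995097] 44.227238049939395 [0.00278651 0.         0.         0.         0.        ]
wrist [ 0.27695423 -0.56463438  0.3843854 ] [[ 0.32041588 -0.90436646 -0.28187759]
 [-0.94727278 -0.30678524 -0.09250454]
 [-0.00281788  0.29665489 -0.95498059]] 65.70357583311115 [-0.03969792  0.          0.          0.          0.        ]
{'clock': 0.15, 'qpos': array([ 1.17679905,  0.41172755, -0.01270455,  1.59680672,  0.00559346,
        1.13429243, -0.08222757]), 'qd': array([-0.00111616, -0.00163398, -0.0002034 , -0.00218527,  0.0007788 ,
       -0.00070683,  0.00053738]), 'joint_torque': array([ 8.30567369e-04, -5.88332248e+01,  6.41745720e-01, -2.91291833e+01,
       -5.37852233e-02,  1.57896895e-02,  6.61968511e-05]), 'tool_pos': array([ 0.19990069, -0.59181081,  0.24401364]), 'ee_rot': array([ 9.86762269e-01,  1.62172331e-01, -1.36673242e-04, -5.83470907e-04]), 'force': array([ 0.38379929,  0.70227828, -0.15358498]), 'ft_torque': array([ 0.00922461, -0.05243375, -0.03789654]), 'gripper_width': 1.0003037015523848}
```

View pics/scene1.png

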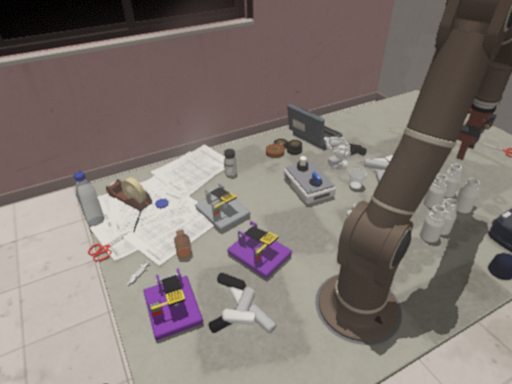

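View pics/side1.png

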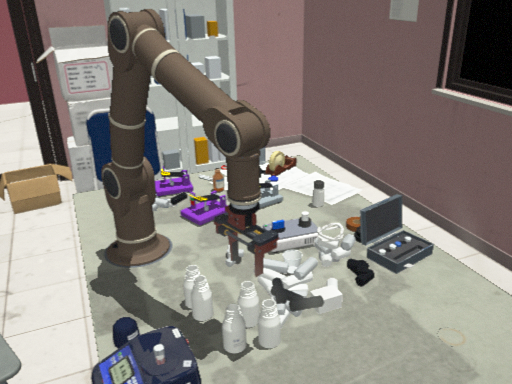

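View pics/wrist1.png

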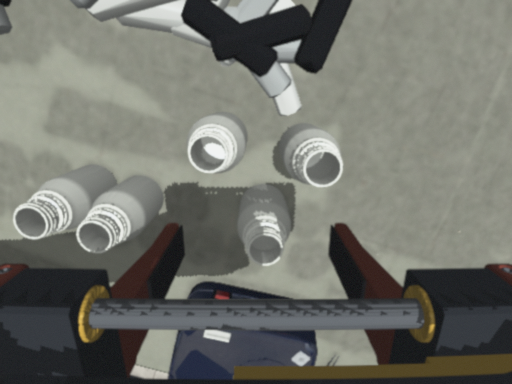

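The scene view shows three switch-shaped things: grey at (222,208), purple at (260,248) and purple at (172,305). The mixer is at (310,180), with its blue knob at about (316,180) and the vial at about (303,163). By the description the target is the grey switch. I'll check it in a close crop.

Run:
```python
from h import *
crop('scene1',180,130,380,280,4,'c1')
crop('side1',140,150,360,290,3.6,'c2')
d=load('scene1')
for n,p,z in [('switch',(222,212),.03),('mixer',(310,182),.06),('purple',(260,250),.03),('jar',(231,176),0),('amber',(184,257),0),('dose',(357,188),0)]:
    print(n,onz(d,p,z))
```

```text
switch [0.5302137  0.18992388 0.03      ]
mixer [ 0.49233498 -0.16420591  0.06      ]
purple [0.30133796 0.15852202 0.03      ]
jar [0.75089365 0.05126024 0.        ]
amber [0.41932547 0.37926507 0.        ]
dose [ 4.31572926e-01 -3.53721972e-01 -1.11022302e-16]
```

View pics/c1.png

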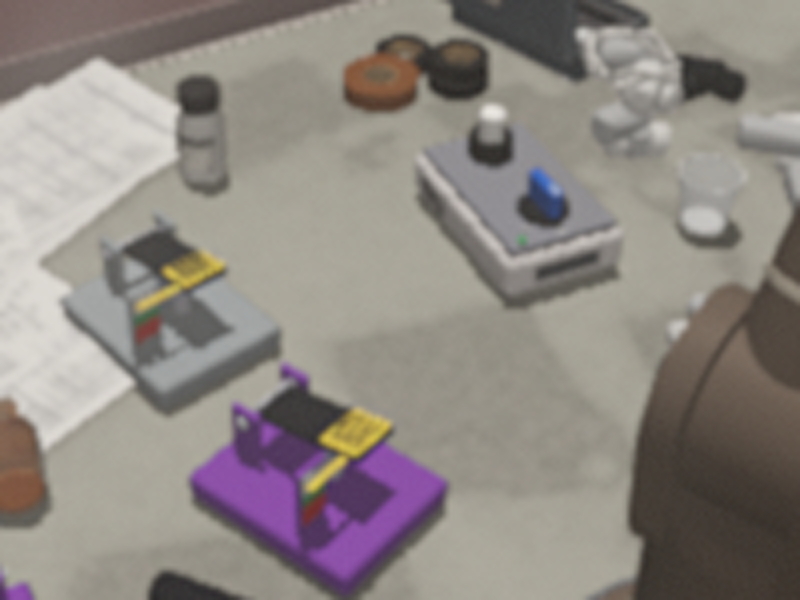

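View pics/c2.png

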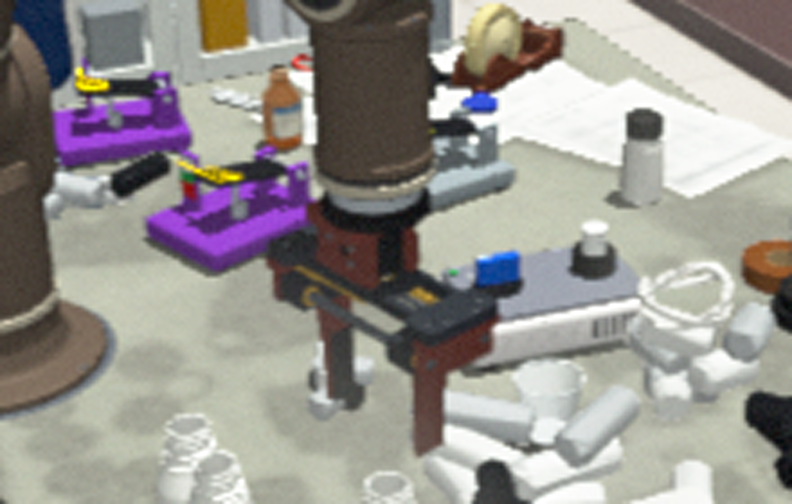

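Run:
```python
from h import *
d=load('scene1')
f=lambda x,y:(180+x/4-.375,130+y/4-.375)
for n,p,z in [('mxL far',(418,158),.06),('nearL',(512,255),.06),('nearR',(620,228),.06),('farR',(525,126),.06),('skirt',(544,206),.0665),('bar top',(546,176),.0955),('vialtop',(493,112),.109),('cup',(492,136),.084)]:
    print(n,onz(d,f(*p),z).round(4))
for n,p,z in [('sw L',(65,303),.03),('sw near',(168,395),.03),('sw R',(278,335),.03),('pad',(195,269),.092),('hingeL',(110,240),.07)]:
    print(n,onz(d,f(*p),z).round(4))
o=bot.get_obs(); M=R.from_quat(o['ee_rot']).as_matrix(); print(M.round(3))
```

```text
mxL far [ 0.6133 -0.1224  0.06  ]
nearL [ 0.4391 -0.1172  0.06  ]
nearR [ 0.4234 -0.2285  0.06  ]
farR [ 0.6081 -0.2478  0.06  ]
skirt [ 0.4796 -0.1807  0.0665]
bar top [ 0.487  -0.1852  0.0955]
vialtop [ 0.5857 -0.19    0.109 ]
cup [ 0.5811 -0.1876  0.084 ]
sw L [0.6108 0.2593 0.03  ]
sw near [0.4533 0.2261 0.03  ]
sw R [0.476  0.1076 0.03  ]
pad [0.5269 0.1621 0.092 ]
hingeL [0.6289 0.2029 0.07  ]
[[ 0.947  0.32  -0.   ]
 [ 0.32  -0.947  0.001]
 [-0.    -0.001 -1.   ]]
```

The crops confirm it. The grey switch with the yellow pad is at scene pixel (228,197). The mixer's blue knob is at (316,176) and the vial in its black cup at (303,160). I'll move the wrist camera over the mixer.

```bash
python3 -m inch '[88,0,0,0,0,0,0]' 2>&1 | tail -2; python3 -m inch '[87,40,-37,-20,0,0,3, 87,75,-70,-40,0,0,6, 87,110,-100,-55,0,0,9, 87,140,-130,-55,0,0,12, 87,170,-157,-55,0,0,15, 87,198,-183,-55,0,0,18.7, 87,226,-208,-55,0,0,18.7, 87,254,-233,-55,0,0,18.7]'
```

```text
invalid input
clock: 0.82
tool_pos: [0.3567, -0.3055, 0.2998]
ee_rot: [1.0, -0.001, 0.0, 0.0]
force: [1.1, -1.0, 0.6]
gripper_width: 0.991
```

```bash
python3 -m inch '[87,18,-35,0,0,0,0, 87,36,-68,0,0,0,0, 87,50,-95,0,0,0,0, 87,54,-100,0,0,0,0, 87,54,-100,0,0,0,0, 87,54,-100,0,0,0,0, 87,54,-100,0,0,0,0, 87,54,-100,0,0,0,0]'
python3 - <<'E'
from h import *
d=snap('wrist','w2'); print(d['eye'])
E
```

```text
clock: 1.48
tool_pos: [0.4096, -0.209, 0.2994]
ee_rot: [1.0, -0.002, -0.0, 0.0]
force: [0.4, -0.3, 0.6]
gripper_width: 0.991
[ 0.49093547 -0.20803094  0.4398452 ]
```

View pics/w2.png

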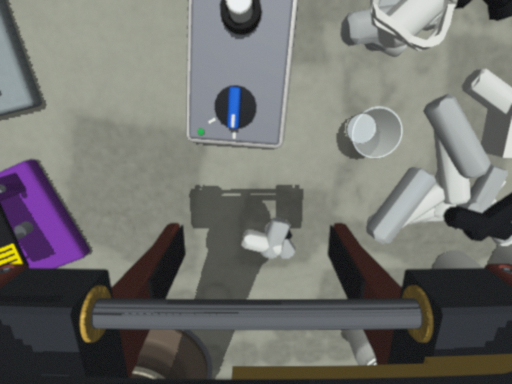

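Run:
```python
from h import *
crop('w2',170,0,310,155,5,'c3')
```

```text
(no output)
```

View pics/c3.png

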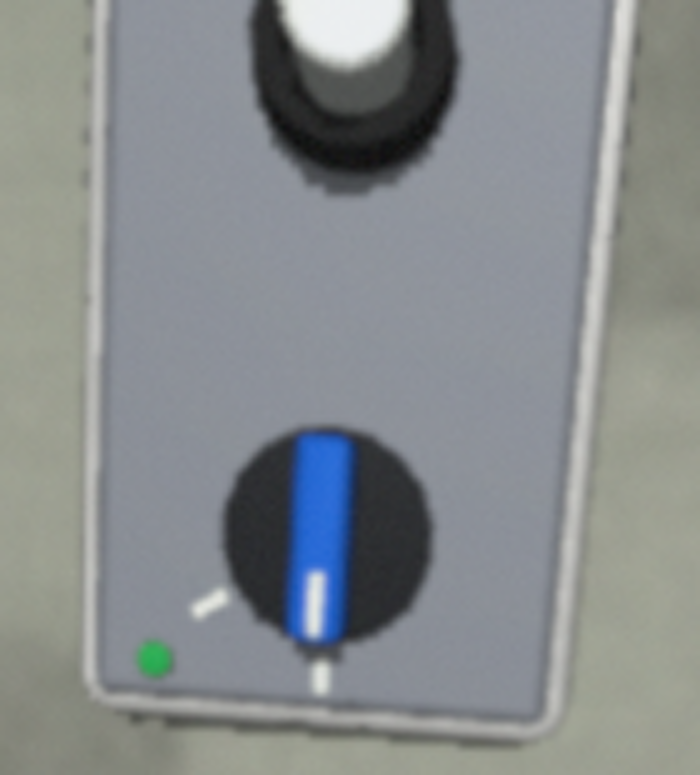

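Run:
```python
from h import *
d=load('w2')
f=lambda x,y:(170+x/5-.4,y/5-.4)
for n,p,z in [('skirt',(328,533),.0665),('barF',(325,433),.0955),('barN',(315,643),.0955),('skL',(223,530),.0665),('skR',(433,535),.0665),
 ('eL',(88,600),.06),('eL2',(98,50),.06),('eR',(573,600),.06),('eR2',(630,50),.06),('cupbase',(340,190),.06)]:
    print(n,onz(d,f(*p),z).round(4))
a=onz(d,f(325,433),.0955);b=onz(d,f(315,643),.0955); print((a+b)/2,np.degrees(np.arctan2(*(a-b)[1::-1])),np.linalg.norm(a-b))
```

```text
skirt [ 0.4813 -0.1823  0.0665]
barF [ 0.5034 -0.1841  0.0955]
barN [ 0.4578 -0.1808  0.0955]
skL [ 0.4822 -0.1568  0.0665]
skR [ 0.4808 -0.2078  0.0665]
eL [ 0.4653 -0.1214  0.06  ]
eL2 [ 0.5888 -0.1316  0.06  ]
eR [ 0.4648 -0.2427  0.06  ]
eR2 [ 0.5881 -0.253   0.06  ]
cupbase [ 0.5588 -0.1863  0.06  ]
[ 0.48059648 -0.18245894  0.0955    ] -4.172905316034061 0.045716197854986464
```

```bash
python3 -m inch '[87,18,-7,10,0,0,1, 87,36,-14,30,0,0,2, 87,54,-20,55,0,0,3, 87,66,-25,80,0,0,4.2, 87,71,-26.5,105,0,0,4.2, 87,71,-26.5,125,0,0,4.2, 87,71,-26.5,135,0,0,4.2, 87,71,-26.5,135,0,0,4.2]'
python3 - <<'E'
from h import *
o=bot.get_obs();print(o['qpos'].round(3),o['tool_pos'],o['qd'].round(3))
d=snap('wrist','w3'); snap('side','s3')
o=bot.get_obs();print(o['tool_pos'],R.from_quat(o['ee_rot']).as_matrix().round(4))
E
```

```text
clock: 2.2
tool_pos: [0.4797, -0.1814, 0.1623]
ee_rot: [0.999, -0.038, -0.002, -0.001]
force: [0.6, 0.9, -0.4]
gripper_width: 0.991
[ 0.498  0.334 -0.282  1.939  0.118  0.888 -1.49 ] [ 0.47971395 -0.18143188  0.16232853] [ 0.004 -0.045 -0.006 -0.04  -0.012  0.046  0.008]
[ 0.48134923 -0.18171552  0.16506584] [[ 9.972e-01 -7.490e-02  1.000e-04]
 [-7.490e-02 -9.972e-01 -2.000e-04]
 [ 1.000e-04  2.000e-04 -1.000e+00]]
```

View pics/w3.png

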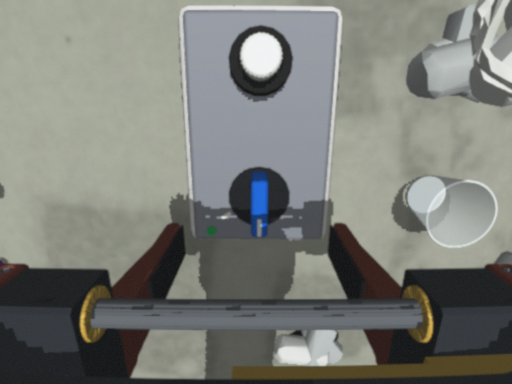

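Run:
```python
from h import *
crop('w3',210,150,310,250,6,'c4')
```

```text
(no output)
```

View pics/c4.png

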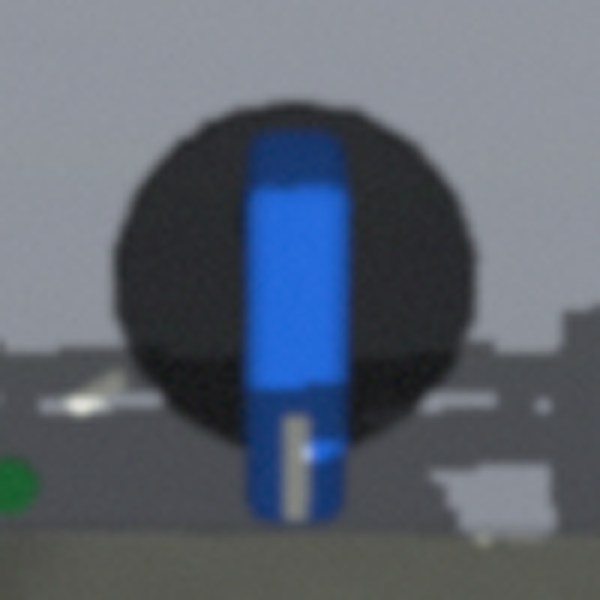

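Run:
```python
from h import *
d=load('w3')
f=lambda x,y:(210+x/6-.42,150+y/6-.42)
P=lambda x,y,z:onz(d,f(x,y),z)
print(P(295,275,.0665), P(116,275,.0665),P(475,275,.0665),P(299,186,.0955),P(297,521,.0955),P(249,300,.0955),P(347,300,.0955))
a,b=P(299,186,.0955),P(297,521,.0955);print((a+b)/2,np.linalg.norm(a-b),np.degrees(np.arctan2(a[1]-b[1],a[0]-b[0])))
```

```text
[ 0.4823188  -0.18235144  0.0665    ] [ 0.48416428 -0.1574417   0.0665    ] [ 0.48045961 -0.20739548  0.0665    ] [ 0.5032726  -0.18415635  0.0955    ] [ 0.45887469 -0.18073011  0.0955    ] [ 0.4892209  -0.17699254  0.0955    ] [ 0.48833042 -0.18900218  0.0955    ]
[ 0.48107364 -0.18244323  0.0955    ] 0.04452992090593671 -4.412828096577531
```

```bash
python3 -m inch '[87,0,0.5,20,0,0,0, 87,0,0.5,45,0,0,0, 87,0,0.5,62,0,0,0, 87,0,0.5,70,0,0,0, 40,0,0.5,70,0,0,0, 10,0,0.5,70,0,0,0, 0,0,0.5,70,0,0,0, 0,0,0.5,70,0,0,0]' 40; python3 -m inch '[0,0,0,0,0,0,0, 0,0,0,0,0,0,0,0,0,0,0,0,0,0,0,0,0,0,0,0,0, 0,0,0,0,0,0,0, 0,0,0,0,0,0,0,0,0,0,0,0,0,0, 0,0,0,0,0,0,0]'
python3 - <<'E'
from h import *
o=bot.get_obs();print(o['qpos'].round(3),o['tool_pos'],o['force'],o['ft_torque'])
snap('side','s4');crop('side1',200,200,360,300,5,'c5');crop('side1',0,0,1,1,1,'x')
crop('s4',200,190,360,310,5,'c5')
E
```

```text
clock: 2.97
tool_pos: [0.4823, -0.1819, 0.096]
ee_rot: [0.999, -0.037, 0.001, 0.0]
force: [-0.4, -0.4, 0.6]
gripper_width: 0.726
clock: 3.63
tool_pos: [0.4812, -0.1835, 0.0945]
ee_rot: [0.999, -0.038, 0.0, 0.001]
force: [0.4, -4.1, -0.9]
gripper_width: 0.144
[ 0.478  0.43  -0.262  1.995  0.165  0.735 -1.529] [ 0.48117155 -0.18351704  0.09453302] [ 0.44958234 -4.05159984 -0.85396442] [-0.72348282 -0.04905742 -0.05757443]
```

View pics/c5.png

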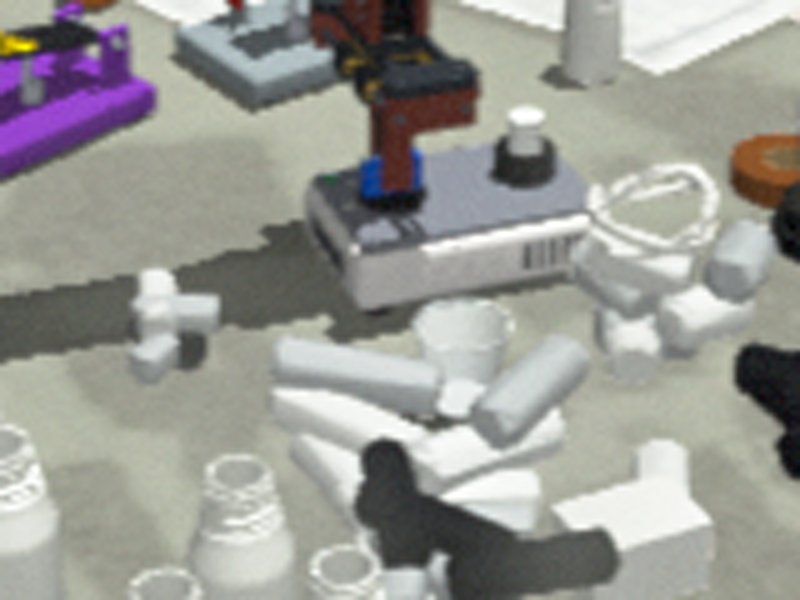

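The close-up shows the bar clamped between the fingers at crop (395,170), at an opening of 12.7 mm, with the vial upright in its cup. Next I turn clockwise.

```bash
python3 -m inch '[0,0,0,0,0,0,3, 0,0,0,0,0,0,9, 0,0,0,0,0,0,15, 0,0,0,0,0,0,21, 0,0,0,0,0,0,27, 0,0,0,0,0,0,33, 0,0,0,0,0,0,39, 0,0,0,0,0,0,45]'
python3 - <<'E'
from h import *
o=bot.get_obs();print(o['qpos'].round(3),o['tool_pos'],o['force'],o['ft_torque'],np.degrees(R.from_quat(o['ee_rot']).as_euler('ZYX')))
E
```

```text
clock: 4.35
tool_pos: [0.4812, -0.1835, 0.0945]
ee_rot: [0.908, -0.419, 0.001, 0.001]
force: [-0.1, -5.7, -1.9]
gripper_width: 0.143
[ 0.325  0.416 -0.07   2.006  0.046  0.72  -2.21 ] [ 0.48116469 -0.18347695  0.09453521] [-0.09410577 -5.70555873 -1.87105121] [-1.30225709  0.0185986   0.15882697] [-4.95943644e+01 -1.01280174e-01  1.79929708e+02]
```

```bash
python3 -m inch '[0,0,0,0,0,0,5, 0,0,0,0,0,0,9, 0,0,0,0,0,0,12, 0,0,0,0,0,0,14, 0,0,0,0,0,0,15, 0,0,0,0,0,0,16, 0,0,0,0,0,0,17, 0,0,0,0,0,0,17]'
python3 - <<'E'
from h import *
o=bot.get_obs();print(o['qpos'].round(3),o['tool_pos'],o['force'],o['ft_torque'],o['joint_torque'].round(2),np.degrees(R.from_quat(o['ee_rot']).as_euler('ZYX')))
snap('wrist','w5');crop('w5',120,120,400,330,2.8,'c6')
E
```

```text
clock: 5.02
tool_pos: [0.4812, -0.1834, 0.0946]
ee_rot: [0.838, -0.546, 0.001, 0.001]
force: [-0.1, -7.1, -1.0]
gripper_width: 0.154
[ 2.680e-01  4.140e-01  1.000e-03  2.010e+00  3.000e-03  7.170e-01
 -2.461e+00] [ 0.48118667 -0.18344232  0.09455951] [-0.13214768 -7.12141911 -0.96799323] [-1.43256769  0.07551448  0.97899173] [ -2.36 -51.37  -1.7  -20.66  -2.27   0.42  -1.28] [-6.62167257e+01 -1.45859373e-01  1.79937895e+02]
```

View pics/c6.png

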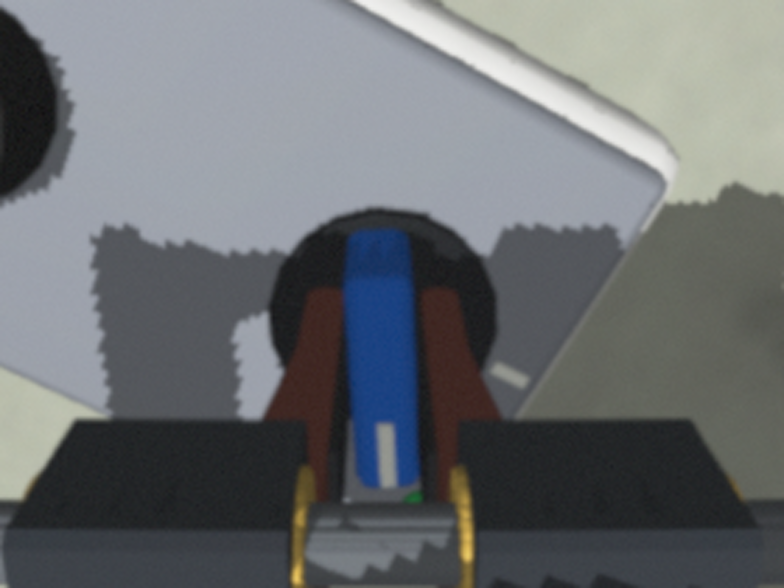

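The moment about z jumped to 0.98 N·m, well above the 0.16 N·m spring torque, and the bar stopped following at a tool turn of 62°, so the knob is at its stop. The bar (crop 385,400) points at the end tick. I'll open to release it.

```bash
python3 -m inch '[87,0,0,0,0,0,0, 87,0,0,0,0,0,0,87,0,0,0,0,0,0,87,0,0,0,0,0,0,87,0,0,0,0,0,0,87,0,0,0,0,0,0,87,0,0,0,0,0,0,87,0,0,0,0,0,0]'
python3 - <<'E'
from h import *
o=bot.get_obs();print(o['qpos'].round(3),o['tool_pos'],o['force'],o['ft_torque'],np.degrees(R.from_quat(o['ee_rot']).as_euler('ZYX')))
snap('wrist','w6');crop('w6',60,80,460,330,2,'c7')
E
```

```text
clock: 5.73
tool_pos: [0.4813, -0.1807, 0.0944]
ee_rot: [0.838, -0.546, -0.0, -0.0]
force: [0.2, -0.2, -0.4]
gripper_width: 0.717
[ 2.670e-01  4.140e-01 -2.000e-03  2.010e+00  0.000e+00  7.180e-01
 -2.461e+00] [ 0.48127774 -0.18072535  0.09441886] [ 0.24949976 -0.15933981 -0.41776374] [ 0.06923763 -0.07269485  0.02422502] [-6.61995051e+01  5.16025229e-02  1.79997149e+02]
```

View pics/c7.png

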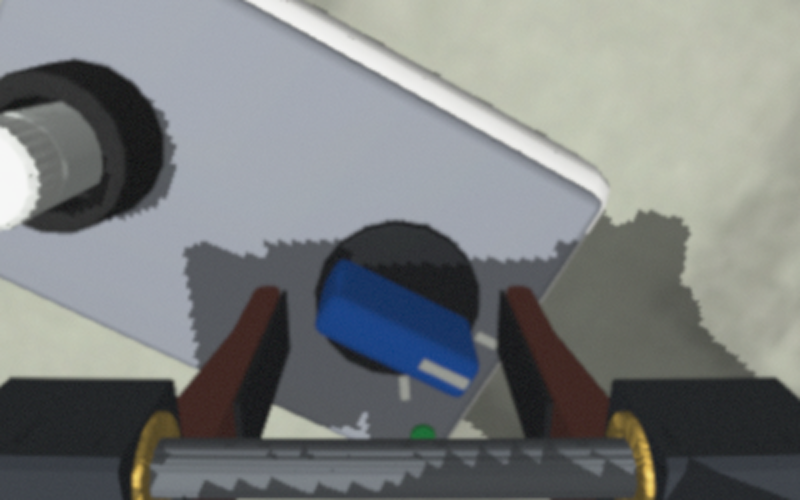

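The knob has sprung back: its marker is at the rest tick, crop (405,385), and the vial is seated. I'll lift clear and move over to the switch.

```bash
python3 -m inch '[87,0,0,-35,0,0,0, 87,0,0,-75,0,0,0, 87,0,0,-115,0,0,-4, 60,-20,-7,-145,0,0,-10, 40,-50,-18,-170,0,0,-16, 20,-85,-31,-190,0,0,-22, 0,-120,-44,-205,0,0,-28, 0,-155,-57,-205,0,0,-34]'
python3 - <<'E'
from h import *
o=bot.get_obs();print(o['qpos'].round(3),o['tool_pos'],R.from_quat(o['ee_rot']).as_matrix().round(3).tolist())
M=R.from_quat(o['ee_rot']).as_matrix();print(M.T@(np.array([.46,.16,.30])-o['tool_pos'])*1000)
E
```

```text
clock: 6.45
tool_pos: [0.4719, -0.0147, 0.303]
ee_rot: [0.961, -0.275, 0.003, -0.001]
force: [1.0, -0.2, 1.0]
gripper_width: 0.651
[ 0.106  0.105 -0.193  1.863  0.022  1.17  -2.223] [ 0.47186209 -0.01472662  0.30300907] [[0.848, -0.529, 0.005], [-0.529, -0.848, 0.0], [0.005, -0.003, -1.0]]
[-102.54408645 -141.96881732    2.95293324]
```

```bash
python3 -m inch '[0,-15,-20,0,0,0,-6, 0,-35,-48,0,0,0,-12, 0,-55,-76,0,0,0,-18, 0,-75,-104,0,0,0,-24, 0,-90,-125,0,0,0,-30, 0,-100,-138,0,0,0,-36, 0,-102,-142,0,0,0,-42, 0,-102,-142,0,0,0,-43]'
python3 - <<'E'
from h import *
o=bot.get_obs();print(o['qpos'].round(3),o['tool_pos'],np.degrees(R.from_quat(o['ee_rot']).as_euler('ZYX')))
snap('wrist','w7')
E
```

```text
clock: 7.12
tool_pos: [0.4598, 0.1599, 0.2994]
ee_rot: [0.995, 0.098, -0.0, -0.0]
force: [0.2, 0.1, 0.2]
gripper_width: 0.043
[-0.077  0.155 -0.401  1.823  0.064  1.177 -1.872] [0.45980419 0.15994867 0.29941575] [ 1.12556311e+01  2.41678687e-02 -1.79958011e+02]
```

View pics/w7.png

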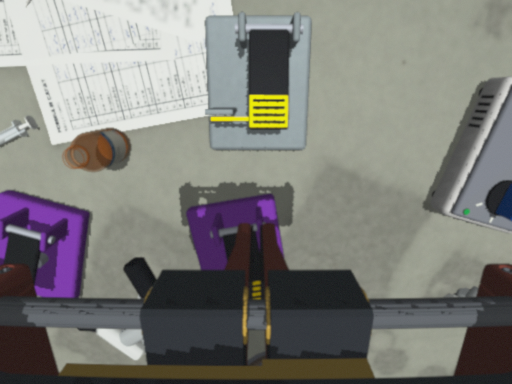

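Run:
```python
from h import *
crop('w7',195,5,325,160,5,'c8')
```

```text
(no output)
```

View pics/c8.png

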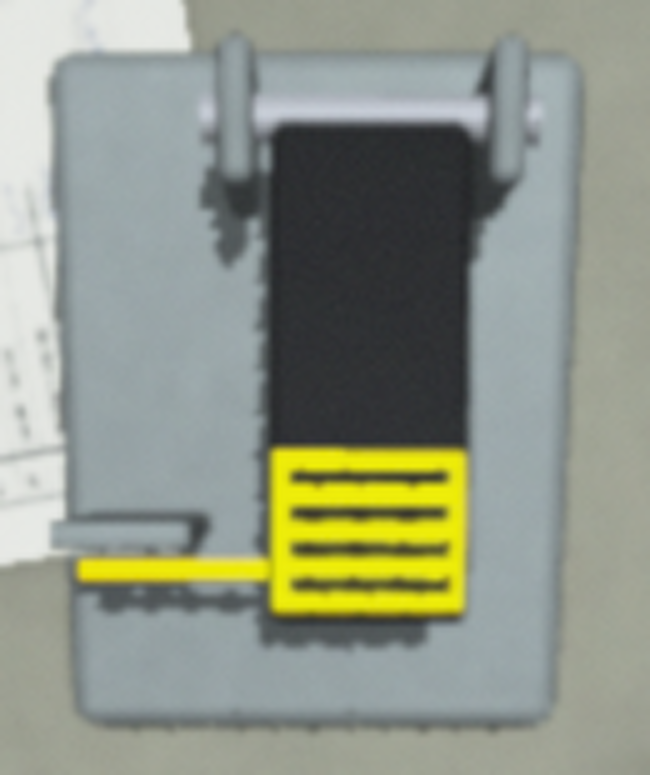

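Run:
```python
from h import *
d=load('w7')
P=lambda x,y,z:onz(d,(195+x/5-.4,5+y/5-.4),z)
A,B,C,D=P(270,448,.0889),P(467,448,.0889),P(465,616,.0951),P(271,616,.0951)
print(A,B,C,D,(A+B+C+D)/4)
for v in (A-D,B-C):print(np.degrees(np.arctan2(v[1],v[0])),np.linalg.norm(v))
v=A-B;print(np.degrees(np.arctan2(v[1],v[0]))-90,np.linalg.norm(v))
for p in [(78,715),(555,720),(583,60),(55,65)]:print(P(*p,.03))
o=bot.get_obs();M=R.from_quat(o['ee_rot']).as_matrix();print(M.T@((A+B+C+D)/4-o['tool_pos'])*1000)
# scene cross-check
s=snap('scene','sc7');print(proj(s,[(A+B+C+D)/4,A,B,C,D]));crop('sc7',190,170,270,240,8,'c9')
```

```text
[0.54181717 0.18679651 0.0889    ] [0.55055063 0.14322626 0.0889    ] [0.51442998 0.13601549 0.0951    ] [0.50572715 0.17946313 0.0951    ] [0.52813123 0.16137535 0.092     ]
11.485943613006677 0.0373457948422098
11.28955829556502 0.03735152689681257
11.334475687173907 0.04443691610243284
[0.46239123 0.22727924 0.03      ]
[0.48692027 0.09742158 0.03      ]
[0.64828088 0.1300042  0.03      ]
[0.6216254  0.25800619 0.03      ]
[ 67.50208775  10.08853878 207.30130599]
[[228.41000001 196.62204764]
 [220.31921476 197.37332922]
 [230.39438828 192.27869503]
 [236.51422485 195.87599038]
 [226.36918768 201.11195254]]
```

View pics/c9.png

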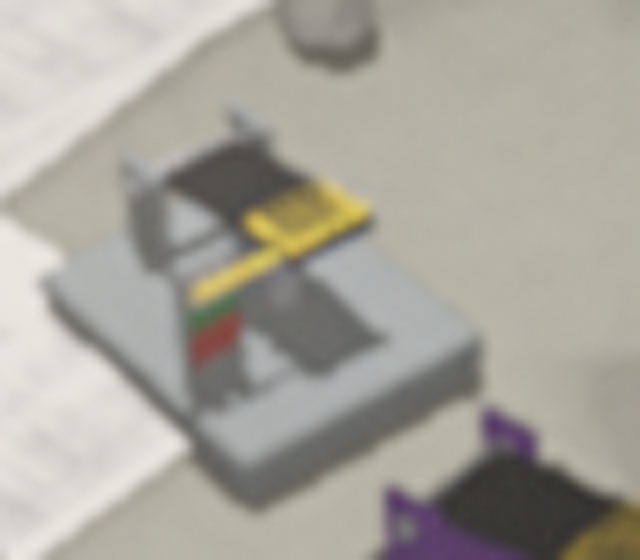

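The pad is at (0.528, 0.161, 0.092) with a yaw of 11.3°. The scene crop agrees: the pad is at (307,213), where my estimate projects, and the pointer is in the white band. I'll move to above the pad.

```bash
python3 -m inch '[0,20,3,10,0,0,0, 0,45,7,25,0,0,0, 0,62,10,50,0,0,0, 0,67.5,10,85,0,0,0, 0,67.5,10,120,0,0,0, 0,67.5,10,145,0,0,0, 0,67.5,10,162,0,0,0, 0,67.5,10,164,0,0,0]'
python3 - <<'E'
from h import *
o=bot.get_obs();print(o['qpos'].round(3),o['tool_pos'],o['force'])
M=R.from_quat(o['ee_rot']).as_matrix();print(M.T@(np.array([.528,.161,.114])-o['tool_pos'])*1000)
s=snap('scene','sc8');crop('sc8',180,150,280,240,6,'c10');snap('wrist','w8')
crop('w8',130,120,390,330,2.8,'c11')
E
```

```text
clock: 7.88
tool_pos: [0.5268, 0.1585, 0.1319]
ee_rot: [0.996, 0.091, -0.003, 0.001]
force: [-0.0, -0.2, -0.1]
gripper_width: 0.005
[-0.11   0.44  -0.348  1.874  0.192  0.867 -1.941] [0.52681561 0.15846453 0.13194209] [-0.02823006 -0.23526791 -0.11044323]
[ 1.73759468 -2.30037852 17.92871736]
```

View pics/c10.png

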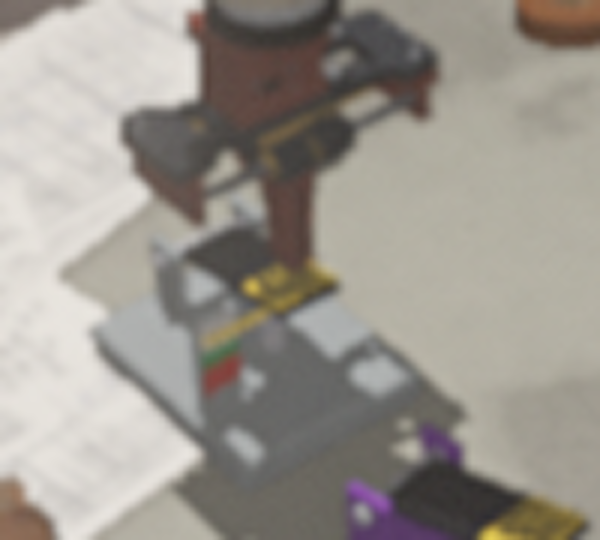

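View pics/c11.png

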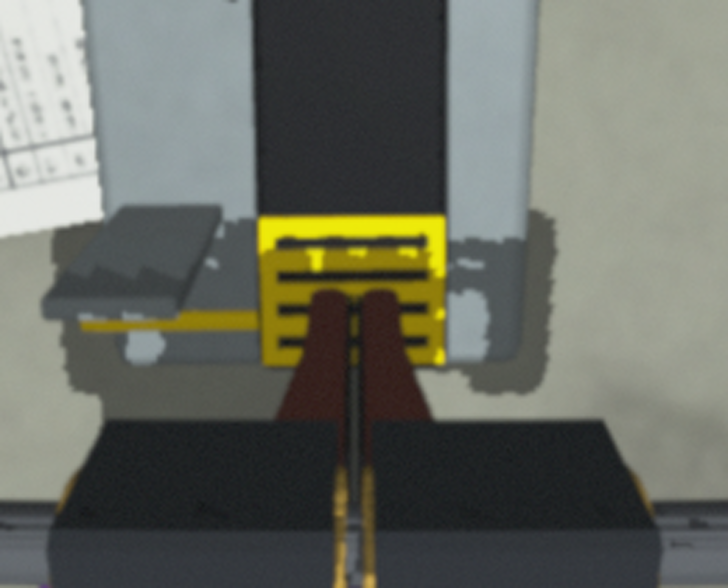

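The fingers are closed above the middle of the pad. I'll lower to just around contact and read the state once it settles.

```bash
python3 -m inch '[0,0.5,-0.5,4,0,0,0, 0,1,-1,8,0,0,0, 0,1,-1,12,0,0,0, 0,1,-1,16,0,0,0, 0,1,-1,20,0,0,0, 0,1,-1,22,0,0,0, 0,1,-1,22,0,0,0, 0,1,-1,22,0,0,0]'
python3 - <<'E'
from h import *
o=bot.get_obs();print(o['qpos'].round(3),o['tool_pos'],o['force'],o['qd'].round(3))
M=R.from_quat(o['ee_rot']).as_matrix();print(M.T@(np.array([.528,.161,.097])-o['tool_pos'])*1000)
E
```

```text
clock: 8.65
tool_pos: [0.5293, 0.1618, 0.1137]
ee_rot: [0.996, 0.094, -0.0, 0.0]
force: [-2.2, -0.8, 3.5]
gripper_width: 0.007
[-0.12   0.466 -0.342  1.885  0.207  0.825 -1.953] [0.52931478 0.16178664 0.11365864] [-2.20970368 -0.81629272  3.51587843] [ 0.001 -0.004 -0.001 -0.003 -0.     0.004  0.001]
[-1.43253287  0.52390683 16.65926608]
```

```bash
python3 -m inch '[0,-0.5,0,2,0,0,0, 0,-0.5,0,5,0,0,0, 0,-1,0,8,0,0,0, 0,-1,0,11,0,0,0, 0,-1,0,13,0,0,0, 0,-1,0,14.5,0,0,0, 0,-1,0,15,0,0,0, 0,-1,0,15,0,0,0]'
python3 - <<'E'
from h import *
o=bot.get_obs();print(o['qpos'].round(3),o['tool_pos'],o['force'],o['qd'].round(3))
s=snap('scene','sc9');crop('sc9',195,180,245,225,12,'c12');snap('wrist','w9')
crop('w9',130,120,390,330,2.8,'c13')
E
```

```text
clock: 9.32
tool_pos: [0.5278, 0.1615, 0.0982]
ee_rot: [0.996, 0.094, -0.001, 0.0]
force: [-4.1, -1.0, 7.2]
gripper_width: 0.005
[-0.126  0.486 -0.337  1.899  0.218  0.794 -1.963] [0.52780638 0.16152957 0.09824671] [-4.13597048 -0.97438609  7.19753189] [-0.    -0.003 -0.002  0.002 -0.002  0.003  0.001]
```

View pics/c12.png

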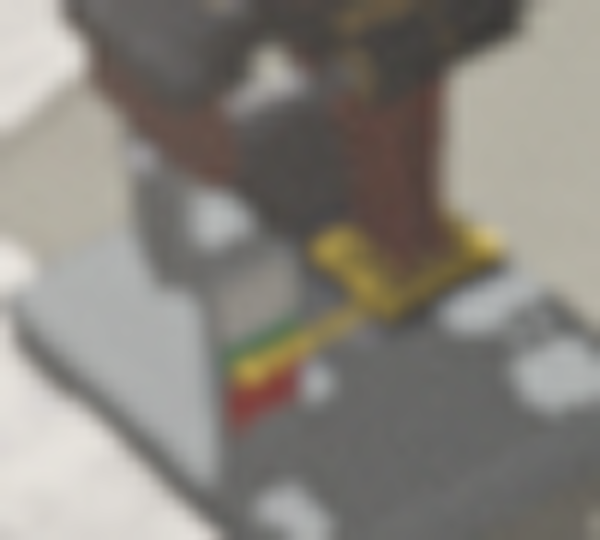

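View pics/c13.png

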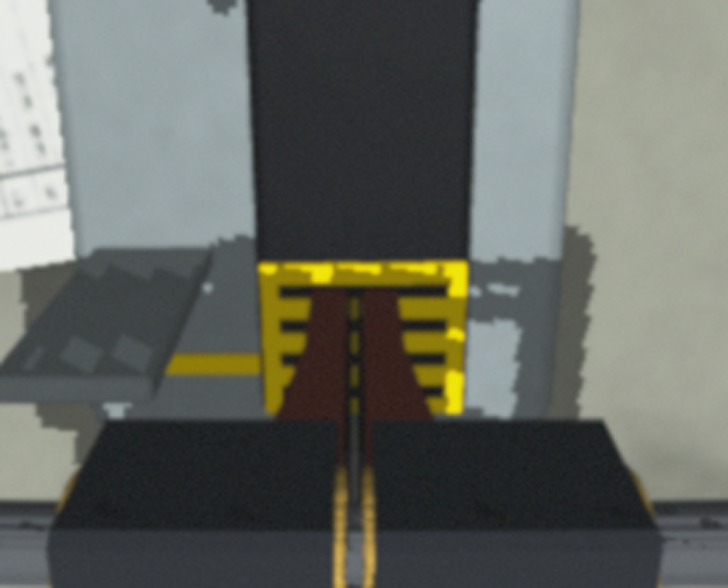

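Run:
```python
from h import *
s=load('sc9')
yaw=np.radians(11.35);ex=np.array([np.cos(yaw),np.sin(yaw),0]);ey=np.array([-ex[1],ex[0],0]);ez=np.array([0,0,1])
pad=np.array([.5281,.1614,.092])
# hinge axis: distance .092, height .07
r0=np.array([-np.sqrt(.092**2-.022**2),.022]); H=pad-ex*r0[0]; H[2]=.07
a0=np.radians(10)
for th in [0,.12,.15,.18,.21,.24]:
    c,sn=np.cos(th),np.sin(th)
    def pt(dx,y):
        p=r0+dx*np.array([np.cos(a0),-np.sin(a0)])  # dx toward hinge lowers
        q=np.array([c*p[0]+(-sn)*p[1]*-1*-1, p[1]*c+sn*p[0]]) 
        q=np.array([c*p[0]-sn*p[1],sn*p[0]+c*p[1]])
        return H+ex*q[0]+ey*y+ez*(q[1])
    px=proj(s,[pt(-.018,.022),pt(-.018,-.022),pt(.018,.022),pt(.018,-.022)])
    print(th,'padz',pt(0,0)[2].round(4),'crop12:',((px-[195,180])*12+5.5).round(0).tolist())
```

```text
0 padz 0.092 crop12: [[381.0, 258.0], [502.0, 195.0], [311.0, 215.0], [431.0, 154.0]]
0.12 padz 0.0811 crop12: [[388.0, 295.0], [508.0, 233.0], [317.0, 240.0], [436.0, 180.0]]
0.15 padz 0.0784 crop12: [[390.0, 305.0], [509.0, 242.0], [318.0, 247.0], [437.0, 186.0]]
0.18 padz 0.0757 crop12: [[391.0, 313.0], [510.0, 251.0], [319.0, 253.0], [438.0, 192.0]]
0.21 padz 0.0729 crop12: [[392.0, 322.0], [511.0, 259.0], [320.0, 259.0], [438.0, 198.0]]
0.24 padz 0.0701 crop12: [[392.0, 331.0], [512.0, 268.0], [320.0, 265.0], [439.0, 204.0]]
```

The images put the paddle at about 0.17 rad: pad corner at crop (388,313), against 313 predicted for 0.18. The tip height gives about 0.175 rad, and 7.2 N is also about mid-green. I'll hold here.

```bash
python3 -m inch '[0,0,0,0,0,0,0, 0,0,0,0,0,0,0, 0,0,0,0,0,0,0, 0,0,0,0,0,0,0, 0,0,0,0,0,0,0, 0,0,0,0,0,0,0, 0,0,0,0,0,0,0, 0,0,0,0,0,0,0]'
python3 -m inch '[0,0,0,0,0,0,0, 0,0,0,0,0,0,0, 0,0,0,0,0,0,0, 0,0,0,0,0,0,0, 0,0,0,0,0,0,0, 0,0,0,0,0,0,0, 0,0,0,0,0,0,0, 0,0,0,0,0,0,0]'
python3 -m inch '[0,0,0,0,0,0,0, 0,0,0,0,0,0,0, 0,0,0,0,0,0,0, 0,0,0,0,0,0,0, 0,0,0,0,0,0,0, 0,0,0,0,0,0,0, 0,0,0,0,0,0,0, 0,0,0,0,0,0,0]'
python3 -m inch '[0,0,0,0,0,0,0, 0,0,0,0,0,0,0, 0,0,0,0,0,0,0, 0,0,0,0,0,0,0, 0,0,0,0,0,0,0, 0,0,0,0,0,0,0, 0,0,0,0,0,0,0, 0,0,0,0,0,0,0]'
python3 - <<'E'
from h import *
snap('scene','sc10');crop('sc10',170,130,370,270,4,'c14');crop('sc10',195,180,245,225,12,'c15')
snap('side','s10');crop('s10',180,150,380,290,4,'c16')
E
```

```text
clock: 10.08
tool_pos: [0.5278, 0.1615, 0.0984]
ee_rot: [0.996, 0.094, -0.001, 0.0]
force: [-3.8, -0.7, 6.9]
gripper_width: 0.002
clock: 10.75
tool_pos: [0.5278, 0.1615, 0.0984]
ee_rot: [0.996, 0.094, -0.001, 0.0]
force: [-3.8, -0.4, 6.6]
gripper_width: 0.006
clock: 11.42
tool_pos: [0.5278, 0.1615, 0.0984]
ee_rot: [0.996, 0.094, -0.001, 0.0]
force: [-3.9, -1.0, 7.2]
gripper_width: 0.004
clock: 12.08
tool_pos: [0.5278, 0.1615, 0.0984]
ee_rot: [0.996, 0.094, -0.001, 0.0]
force: [-3.5, -1.2, 6.6]
gripper_width: 0.004
```

View pics/c14.png

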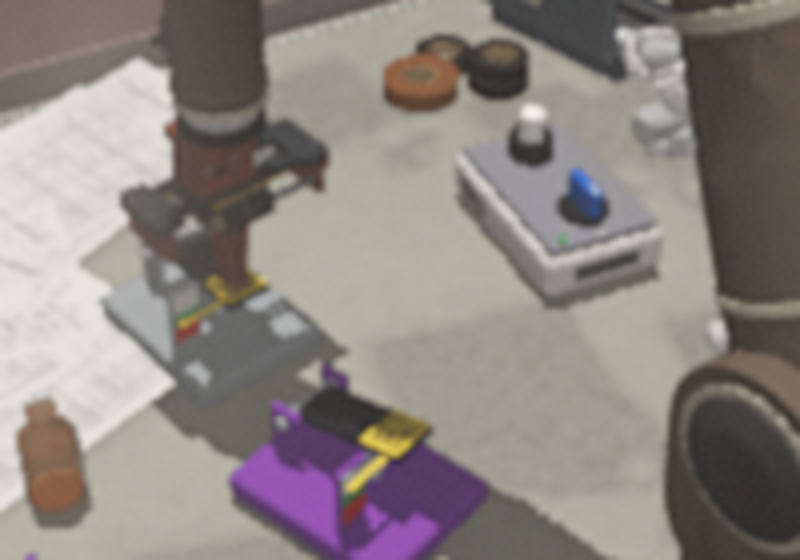

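View pics/c15.png

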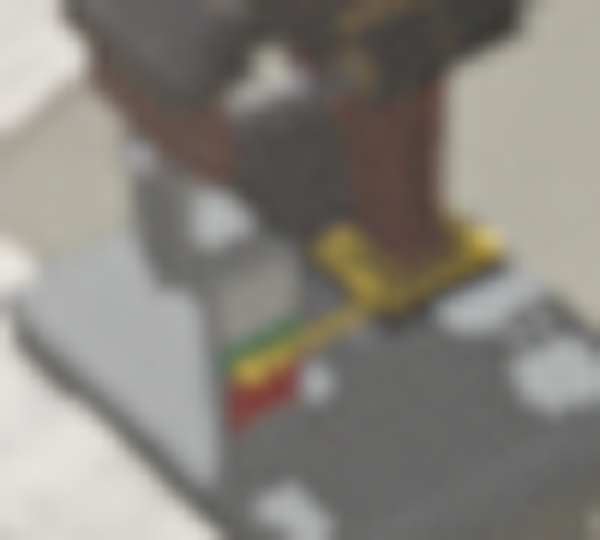

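View pics/c16.png

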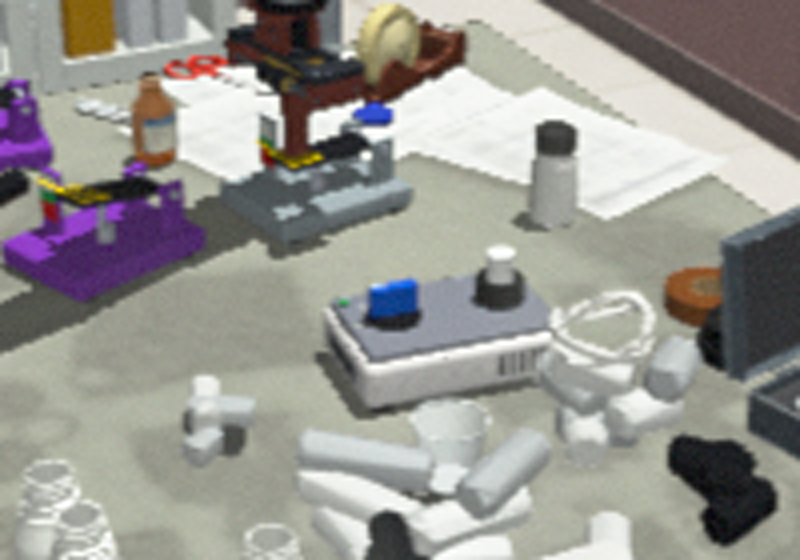

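After 2.8 s the hold is steady: the pointer is against the green band, at crop (260,360). It looks slightly low because this camera looks down past the pointer onto the plate. The vial, jar, bottle and cup are all standing. I'm handing in.

```bash
python3 -c "
from workcell import bot
print(bot.close_job())"
```

```text
the job is handed in; nothing more can be done
None
```

The mixer has been run and the job handed in at about 12 s, with the arm still holding the run paddle in the green.

- **Start knob:** I gripped the bar and turned it clockwise until the moment jumped to about 1 N·m, so it was at the stop. I then opened the fingers, and the wrist picture showed its marker back at the rest tick.
- **Run paddle:** I pressed the grey switch's pad down about 16 mm with closed fingers and held it for about 2.8 s before handing in. The tool height stayed at 98.4 mm and the upward force at 6.6 to 7.2 N.
- **Paddle angle:** Tip height and pad corners in the scene picture both gave about 0.17 rad, and the force also fits mid-green.
- **Disagreement:** In the scene picture the pointer appears close to the green/red edge. I put this down to parallax, because at rest it also appeared too low, at the white/green edge. No camera gave a square-on view of the gauge to confirm this.
- **Other objects:** The last pictures showed the vial seated and the jar, amber bottle and dose cup standing.

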